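# Pull the pad pin and show the brake lining to the inspection camera

## Task

Check the brake pad in the red caliper: draw out its brass-headed retaining pin and lay it in the notched saddle on the caliper's stand, head on the same side as before, then lift the pad out. Finish holding the pad still in the air 10 cm in front of the inspection camera, finned tab upward, its friction lining squarely facing the lens and centred on it. Keep the gripper off the lining and the camera, and leave the other pad, the pen and the feeler gauge where they are.

Things in the scene. Friction and masses are not known exactly. Their poses are not given: they have to be found in the camera images.
- stand: Red brake caliper bolted on its stand, fixed. Origin: caliper's centre at bench level; pin goes in from -x. Base plate 10 mm thick, x +-50, y -118..78 mm. Caliper x -38..29, y +-69 (lugs to +-70), flat top z 74. Its pad bay opens upward: x +-17, y +-36, floor z 24; the pad's plate stands in upright end slots (0.8 mm play across, 2 mm at each end), so it leaves only straight up, 50 mm, pin out.
- bore_mouth (a point): Mouth of the pin bore in the caliper's -x face, axes as stand: stand x = -35, y = 0, z = 62 mm. Bore 10 mm wide, level along stand x, right through both caliper halves to x = 29 and through a 12 mm hole in the pad.
- saddle (a point): Parking place, axes as stand, at its x -10, y -94, z 46 mm. Steel channel with two upright flanges (4 mm thick, 43 wide) at stand x -33 and +13, each with a notch open upward: 12 mm wide, floor z 42, mouth flared to 33 mm at the top, z 59. The pin's shank lies across both notches along stand x, its shoulder just outside (-x of) the nearer flange; pin_mid then coincides with this point.
- pin: Loose pad pin, 60 g. Origin on its axis at the shoulder, +x along the steel shank (8 mm thick, 65 long, tapered nose). At -x a collar 16 mm wide, 3 long, then a ribbed brass head 14 mm thick, x -3..-30. Starts fully home in the bore along stand x (axis z 61, shoulder 2 mm outside the caliper's face); slides freely out toward stand -x, clear after 65 mm. Centre of mass 12 to 18 mm along the shank.
- pin_grip (a point): Point of the brass head to grip, on the pin's axis at pin x = -18 mm, 20 mm outside the caliper's face; free on both sides, to be gripped from above with the fingers across the pin.
- pin_mid (a point): Point on the pin's axis, 27 mm along the shank from the shoulder.
- pin_tip (a point): Nose of the pin, 65 mm along the shank from the shoulder.
- pad: Loose brake pad, 140-220 g. Origin: middle of the underside of its steel backing plate, z up, +x out of the dark lining (to stand +x at first). Plate 5 mm thick (x +-2.5), 68 wide, 50 high, pin hole at z 38; lining x 2.5..10, y +-27, z 0..32; aluminium finned tab to grip: x -2.5..6.5 (9 mm thick), y +-17, z 51..82, above the caliper at first. Starts on the bay floor, stand x -13.8, y 0, z 24 mm.
- pad_lining: The friction lining, a fixed part of that pad, origin and axes as pad; the gripper must not touch it.
- pad_tab (a point): Point of the finned tab to grip: pad x = 2, y = 0, z = 73 mm, in the middle of its 9 mm thickness (fingers close along pad x, tool from above); 23 mm above the caliper's top at first.
- lining_face (a point): Centre of the face of the friction lining: pad x = 10, y = 0, z = 16 mm.
- camera_stand: Inspection camera's stand, fixed: grey base 110 x 90 x 12 mm, column 16 mm thick at x = 30 mm, top at z = 251 mm. Origin: centre of the base at bench level, z up; the camera on it looks to -x.
- lens (a point): Centre of the camera's front glass inside a white ring light 52 mm across; axes as camera_stand. The camera looks level along its -x, so the place to show the lining is x = -100 mm of this point. Its height varies, 120 to 180 mm above the bench, clamped during the job. The camera head lies behind it, 52 mm wide.
- old_pad: The other pad, worn and already out: same shape but lining 3.5 mm thick, lying flat, lining up: bystander. Origin in the middle of the end away from its tab, 2.5 mm above the bench; its z lies along the bench toward the tab.
- marker: Blue marker pen, 13 x 130 mm, lying on the bench: bystander.
- feeler: Steel feeler gauge, 52 x 104 x 11 mm, lying on the bench: bystander.

How it is judged:
By the outcome, as a careful person would: the job done as asked, in the order asked, and still so for the second after the job is handed in, while the arm keeps its last pose, push and grip.
It also fails if it takes over 51 s, if anything falls off the work surface, if the arm or the gripper's body presses on something with over 40 N, if the wrist force passes 120 N, or if a joint passes its speed limit or range.

## Robot

A 7-joint arm with a two-finger parallel gripper is mounted at the origin on a cart in front of the work surface, level with it; the furniture and walls round the work are solid. World frame = base frame: x ahead of the robot, y to its left, z up, the work surface at z = 0. Lengths are in m, angles in degrees, forces in N, time in s.
With the tool pointing down it reaches from about 0.425 to 1.025 m from the base axis. Payload 9.4 kg.
Tool frame: the origin (TCP) lies midway between the tips of the shut fingers; the grasp point (between the pads) lies 19 mm behind it; z points along the fingers, y is the line along which they close (so a half turn about z gives the same grasp; the last joint's range is limited). The gripper opens to 93 mm and grips with 3 to 60 N. Pads are 15 mm wide; open, the fingers measure 128 mm over their backs; the gripper's body (75 mm by 188 mm) begins 65 mm behind the grasp point.
Start: joints at [68.6, 34.337, -0.143, 91.639, 0.103, 54.024, -4.572], TCP at [0.212, -0.693, 0.219] pointing down, gripper open.
Joint ranges: [-147.43, 147.43], [-19.82, 112.94], [-74.19, 73.91], [6.32, 146.72], [-59.91, 239.91], [6.04, 106.73], [-150.56, 150.56]. Speed limits (degrees/s): [127.2, 127.2, 172.46, 172.46, 180, 180, 180].

## Interface

Orientations are given as [roll, pitch, yaw] about the fixed x, y, z axes, in that order (R = Rz(yaw) Ry(pitch) Rx(roll)).
In Python, from cell import observe, get_image, calibration, job_done gives the robot as it stands. The module is installed in compiled form; this text tells all that it offers.
- The arm moves only by the shell command python3 -m inch 'ROWS'. ROWS is a JSON object whose one key "moves" holds a list of rows, each an object of numbers: "x", "y", "z": the shift along the tool's x, y, z in units of 30 mm (1.0 is 30 mm); "ax", "ay", "az": the turn, a rotation vector about the tool's x, y, z in units of 5 degrees (1.0 is 5 degrees); "jaw": the finger opening in mm, from 0 to 93. In form: {"moves": [{"x": .., "y": .., "z": .., "ax": .., "ay": .., "az": .., "jaw": ..}, ...]}. A call has 1 to 12 rows; each row is the pose to reach, as a shift and turn from the pose commanded when the call began, along the tool's axes at that moment; what a row does not reach only later rows make up. A row lasts 1/8 s, in which the tool goes at most 62.5 mm and 10.7 degrees, less where a joint would pass 70% of its speed; a pose out of reach is approached as far as the arm can. A call with a gripper value outside its range is refused whole. The fingers move at their own pace and stop on an object; the grip force is fixed at half the most. Time passes only in rows, so rows that repeat a pose let the fingers close. It gives the time, the measured TCP pose, the force, the opening and the grip force at its end, in the units of the state.
- observe(): the state, without advancing time (a new reading comes with each control period).
- get_image(name): name is "scene" or "top" or "wrist"; returns (picture, depth): 420x560x3 uint8, red, green, blue; 420x560 float32, m along the optical axis (not along the pixel's ray), 0 where there is no reading.
- calibration(name): a dict with "fx", "fy", "cx", "cy" (pixels), "R" (3x3) and "t" (3): a world point X has camera coordinates R X + t. Camera axes: x right, y down, z forward; pixel columns grow to the right and rows downward; lengths in m; the calibration is good to about 2 mm. The wrist camera is an equidistant fisheye: a pixel r from the principal point sees the ray r / f radians off the axis. A picture is of the moment at which its call begins: read the wrist's pose just before it. calibration takes no time and is no camera call; for the wrist camera it gives the pose at the moment of the call.
- job_done(): hands the job in; it is judged then, once.
The state is a dict: "t": time; "q": joint angles; "dq": joint speeds; "joint_efforts": joint torques, N m; "ee_pos": TCP position; "orientation": TCP orientation; "contact_force": force on the tool from outside, world axes, zero at the start; "moment": the same for the moment, N m; "gripper_width": finger opening in m; "grip_force": force on a finger pad.
Only numpy, scipy, OpenCV 4.12 (cv2) and the standard library are available. Lean on these libraries where they do the work, as an engineer would, in place of code of your own. Each camera call takes 0.05 s, during which the arm holds its last target. There are 200 camera calls.

## Working session

There is one attempt and no reset: what is moved stays moved. The work goes in short steps, Python scripts to look and compute and a shell command to move; the robot and the scene stay as the last step left them, time stands still between calls to the robot, and variables do not carry over. Pictures are saved under pics/ and viewed, at most 11 in all, crops included, and the job is handed in when it is done.

```bash
mkdir -p pics
python3 - <<'E'
from cell import *
import cv2,numpy as np
s=observe();print(s['t'],s['ee_pos'],s['orientation'],s['gripper_width'])
for n in['scene','top']:
    im,d=get_image(n);np.savez(f'pics/{n}0.npz',im=im,d=d);cv2.imwrite(f'pics/{n}0.png',im[...,::-1])
    c=calibration(n);print(n,{k:np.round(v,3).tolist() for k,v in c.items()})
E
```

```text
0.0 [ 0.21187688 -0.69285732  0.21776498] [-1.79912891e+02  8.88748400e-03  1.70097767e+01] 0.0929102856075886
scene {'fx': 381.385, 'fy': 381.385, 'cx': 277.277, 'cy': 216.435, 'R': [[0.902, -0.431, 0.012], [-0.329, -0.707, -0.625], [0.278, 0.56, -0.78]], 't': [-0.572, 0.055, 0.943]}
top {'fx': 529.232, 'fy': 529.232, 'cx': 293.687, 'cy': 199.936, 'R': [[0.007, -1.0, 0.02], [-0.995, -0.009, -0.101], [0.101, -0.019, -0.995]], 't': [-0.272, 0.547, 0.966]}
```

View pics/top0.png

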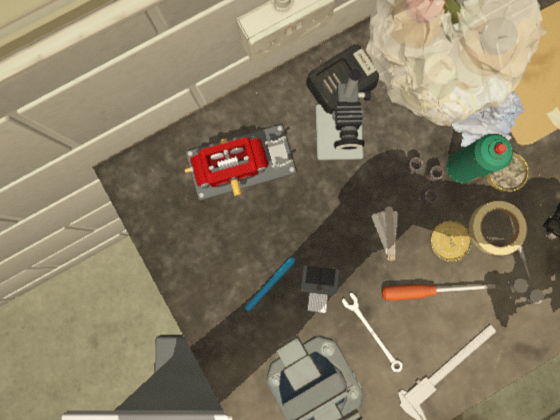

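View pics/scene0.png

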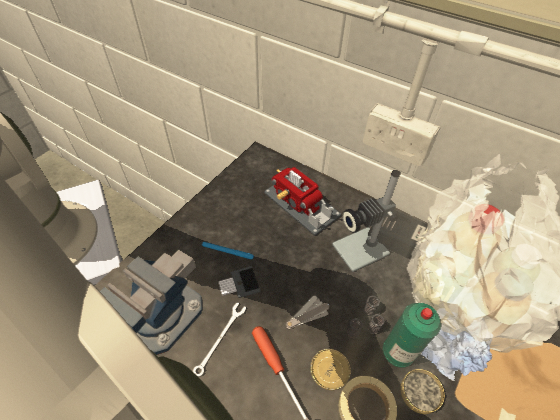

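Top view: the caliper is at about (228,162), its brass pin head at (235,187) toward the robot, and the saddle at (279,152). The camera is at (347,130) with its lens downward-facing near (347,150), the old pad at (320,285) and the pen at (270,285). Next I'll enlarge the crop.

```bash
cat > h.py <<'E'
import numpy as np,cv2
from cell import *
from scipy.spatial.transform import Rotation as Ro
def cloud(n,f=None):
    if f: z=np.load(f);im,d=z['im'],z['d']
    else: im,d=get_image(n)
    c=calibration(n);v,u=np.mgrid[:420,:560]
    P=np.stack([(u-c['cx'])/c['fx']*d,(v-c['cy'])/c['fy']*d,d],-1)
    return im,(P-c['t'])@np.array(c['R']),d
def proj(n,X):
    c=calibration(n);p=np.array(c['R'])@np.array(X)+c['t'];return np.array([c['fx']*p[0]/p[2]+c['cx'],c['fy']*p[1]/p[2]+c['cy']])
E
python3 - <<'E'
from h import *
im,P,d=cloud('top','pics/top0.npz')
cr=im[95:215,175:385]
cv2.imwrite('pics/crop1.png',cv2.resize(cr[:,:,::-1],None,fx=3.8,fy=3.8,interpolation=cv2.INTER_CUBIC))
im2,P2,d2=cloud('scene','pics/scene0.npz')
cv2.imwrite('pics/crop2.png',cv2.resize(im2[150:275,255:405,::-1],None,fx=4.8,fy=4.8,interpolation=cv2.INTER_CUBIC))
# height clusters: red top plane
for nm,I,Q in(('top',im,P),('scene',im2,P2)):
    r=(I[...,0]>120)&(I[...,1]<60)&(abs(Q[...,2]-.074)<.006)&(abs(Q[...,0]-.62)<.15)&(abs(Q[...,1]+.17)<.15)
    pts=Q[r];print(nm,r.sum(),np.median(pts[:,2]),cv2.minAreaRect(pts[:,:2].astype(np.float32)*1000))
    b=(abs(Q[...,2]-.010)<.004)&(np.linalg.norm(Q[...,:2]-np.median(pts[:,:2],0),axis=-1)<.16)
    print(' base10',b.sum(),cv2.minAreaRect(Q[b][:,:2].astype(np.float32)*1000))
    m=(I.min(-1)>225)&(Q[...,2]>.09)&(Q[...,2]<.22)
    print(' white',m.sum(),Q[m].mean(0) if m.any() else 0)
    print(' bench z',np.median(Q[300:320,200:240,2]))
E
```

```text
top 1076 0.07407645390027742 ((616.8882446289062, -145.4447784423828), (64.03680419921875, 111.35025787353516), 16.69694709777832)
 base10 1871 ((626.4081420898438, -141.70660400390625), (262.2849426269531, 281.4352111816406), 31.66514015197754)
 white 27 [ 0.60808297 -0.14863544  0.10690431]
 bench z 0.00023249229766253107
scene 412 0.07362297235350479 ((618.3187255859375, -151.7852325439453), (66.00303649902344, 101.7357406616211), 15.939072608947754)
 base10 840 ((665.1249389648438, -151.93447875976562), (201.3384552001953, 203.19569396972656), 22.254301071166992)
 white 212 [ 0.71562852 -0.50740924  0.15188976]
 bench z -4.601025697461518e-07
```

View pics/crop1.png

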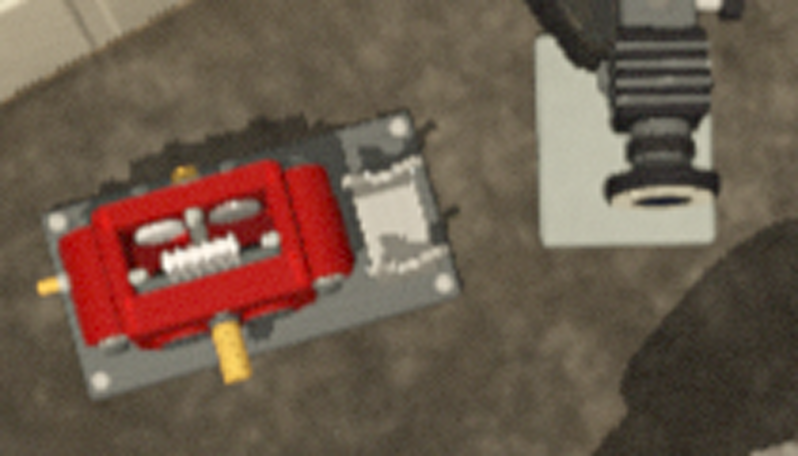

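View pics/crop2.png

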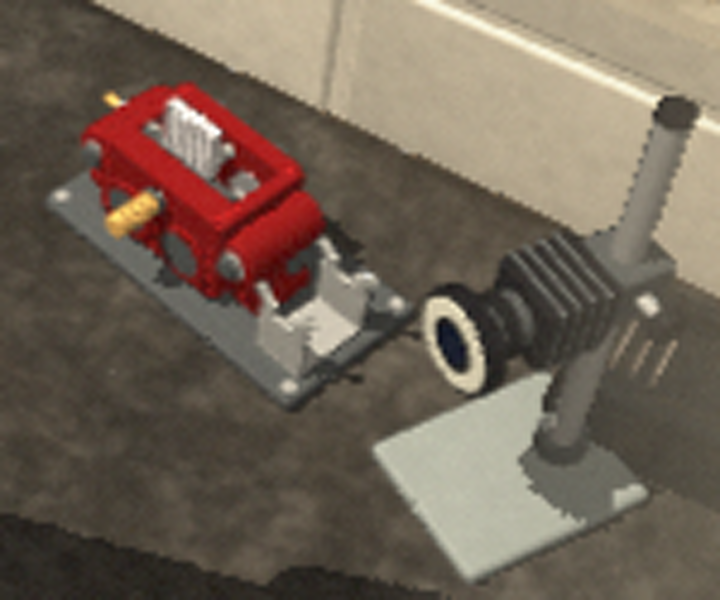

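Crop 1 gives the base-plate corners at (42,212), (408,112), (460,292) and (96,398). The brass head runs from (225,322) to (236,382), the tab is at (200,255), and the camera base front edge runs from (543,246) to (714,243). In crop 2 the lens ring is centred at (456,342).

```bash
cat >> h.py <<'E'
def ray(n,u,v,z):
    c=calibration(n);R=np.array(c['R']);o=-R.T@c['t'];w=R.T@np.array([(u-c['cx'])/c['fx'],(v-c['cy'])/c['fy'],1]);return o+w*(z-o[2])/w[2]
E
python3 - <<'E'
from h import *
im,P,d=cloud('top','pics/top0.npz');im2,P2,d2=cloud('scene','pics/scene0.npz')
def c1(u,v,z): return ray('top',u/3.8+175-.37,v/3.8+95-.37,z)
def c2(u,v,z): return ray('scene',u/4.8+255-.4,v/4.8+150-.4,z)
def kab(A,B):
    A=np.array(A)[:,:2]; B=np.array(B)[:,:2]; a=A-A.mean(0);b=B-B.mean(0)
    H=(a*b).sum();K=(a[:,0]*b[:,1]-a[:,1]*b[:,0]).sum();y=np.arctan2(K,H)
    R=np.array([[np.cos(y),-np.sin(y)],[np.sin(y),np.cos(y)]]);t=B.mean(0)-R@A.mean(0);print('yaw',np.degrees(y),'t',t,'res mm',np.round((B-A@R.T-t)*1e3,1).tolist());return y,t
M=[(.05,.078),(.05,-.118),(-.05,-.118),(-.05,.078)]
W=[c1(42,212,.01),c1(408,112,.01),c1(460,292,.01),c1(96,398,.01)]
y,t=kab(M,W)
# brass head, tab by depth, in stand frame
R=np.array([[np.cos(y),-np.sin(y)],[np.sin(y),np.cos(y)]])
for nm,I,Q in(('top',im,P),('scene',im2,P2)):
    L=Q.copy();L[...,:2]=(Q[...,:2]-t)@R; L*=1e3
    I=I.astype(int);near=(abs(L[...,0])<90)&(abs(L[...,1])<110)
    br=near&(I[...,0]-I[...,2]>60)&(I[...,1]>90)&(L[...,0]<-36)&(L[...,2]>40)&(abs(L[...,1])<30)
    tb=near&(L[...,2]>90)&(L[...,2]<112)
    rd=near&(I[...,0]>100)&(I[...,1]<60)&(abs(L[...,2]-74)<2.5)
    fl=near&(L[...,1]<-75)&(L[...,2]>45)&(L[...,2]<66)
    for k,m in(('brass',br),('tab',tb),('red',rd),('flange',fl)):
        q=L[m];print(nm,k,m.sum(),np.round(np.percentile(q,[3,50,97],axis=0),1).tolist() if m.any() else '')
    ring=(I.min(-1)>170)&(I.max(-1)-I.min(-1)<50)&(Q[...,2]>.08)&(Q[...,2]<.24)
    q=Q[ring&(abs(Q[...,0]-.64)<.12)&(abs(Q[...,1]+.38)<.08)]
    if len(q):print(nm,'ring',len(q),np.round(np.percentile(q,[5,50,95],axis=0),4).tolist()); 
kab([(-.055,.045),(-.055,-.045),(.055,.045)],[c1(543,246,.012),c1(714,243,.012),c1(537,38,.012)])
kab([(-.055,.045),(-.055,-.045),(.055,-.045)],[c2(374,447,.012),c2(472,582,.012),c2(648,492,.012)])
# ring in scene: HSV free; brightness list in window
w=im2[205:236,338:362].astype(int);m=(w.min(-1)>150);v,u=np.nonzero(m);q=P2[205:236,338:362][m]
dm=np.abs(d2[205:236,338:362][m]-np.median(d2[205:236,338:362][m]))<.04
q=q[dm];c=q.mean(0);_,S,V=np.linalg.svd(q-np.median(q,0));n=V[2];print('ring2',len(q),'mean',c,'mid',(np.percentile(q,2,0)+np.percentile(q,98,0))/2,'n',n,S)
E
```

```text
yaw 16.688742697640812 t [ 0.61989595 -0.14629171] res mm [[0.1, -1.1], [-2.0, 1.0], [0.8, 2.4], [1.1, -2.2]]
top brass 111 [[-65.9, -5.2, 61.2], [-52.9, 0.5, 66.7], [-40.4, 7.1, 69.7]]
top tab 105 [[-15.4, -15.2, 91.6], [-12.9, 1.3, 106.2], [-7.0, 16.5, 109.6]]
top red 877 [[-33.5, -44.0, 71.8], [-13.8, 0.6, 74.1], [27.8, 45.6, 76.2]]
top flange 71 [[-34.1, -108.8, 46.6], [11.1, -98.4, 52.6], [15.2, -76.0, 59.2]]
top ring 37 [[0.7155, -0.4569, 0.11], [0.7518, -0.4449, 0.1523], [0.7588, -0.3757, 0.1753]]
scene brass 59 [[-67.1, -8.3, 56.3], [-56.0, -3.8, 65.2], [-40.6, 4.1, 68.6]]
scene tab 80 [[-16.4, -18.6, 90.3], [-14.0, -4.1, 100.6], [-8.9, 13.3, 107.6]]
scene red 373 [[-34.5, -47.2, 71.7], [-17.5, -6.6, 73.8], [28.7, 41.5, 75.9]]
scene flange 48 [[-35.4, -108.5, 45.5], [9.8, -85.3, 50.9], [14.2, -78.8, 58.4]]
scene ring 49 [[0.627, -0.4589, 0.1339], [0.6283, -0.3713, 0.1566], [0.757, -0.341, 0.1741]]
yaw 1.5195423332067874 t [ 0.68616588 -0.35588926] res mm [[0.5, -1.0], [0.6, 1.6], [-1.1, -0.5]]
yaw 2.732716340060709 t [ 0.68677937 -0.35903289] res mm [[1.9, -1.5], [-0.1, 0.1], [-1.8, 1.4]]
ring2 82 mean [ 0.62775205 -0.36014753  0.14937639] mid [ 0.62783556 -0.35967001  0.14745375] n [ 0.99960292  0.02813004 -0.00164486] [0.12342985 0.11734446 0.0051641 ]
```

```bash
cat >> h.py <<'E'
ST=dict(t=np.array([.6199,-.1467]),yaw=16.5)
def s2w(p):
    y=np.radians(ST['yaw']);c,s=np.cos(y),np.sin(y);p=np.array(p)/1e3
    return np.array([ST['t'][0]+c*p[0]-s*p[1],ST['t'][1]+s*p[0]+c*p[1],p[2]])
def w2s(P):
    y=np.radians(ST['yaw']);c,s=np.cos(y),np.sin(y);d=np.array(P)[:2]-ST['t']
    return np.array([c*d[0]+s*d[1],-s*d[0]+c*d[1],P[2]])*1e3
def toolR(yaw,tilt): return Ro.from_euler('z',yaw,degrees=True)*Ro.from_euler('y',-tilt,degrees=True)*Ro.from_euler('x',180,degrees=True)
def delta(graspw,R):
    s=observe();R0=Ro.from_euler('xyz',s['orientation'],degrees=True);p0=np.array(s['ee_pos'])
    T=np.array(graspw)+R.apply([0,0,.019])
    d=R0.inv().apply(T-p0)/.03;a=(R0.inv()*R).as_rotvec(degrees=True)/5
    print('t',round(s['t'],2),'move xyz',np.round(d,3),'turn',np.round(a,3),'rows>=',np.linalg.norm(d)*30/62.5)
def where():
    s=observe();R0=Ro.from_euler('xyz',s['orientation'],degrees=True);g=np.array(s['ee_pos'])-R0.apply([0,0,.019])
    print('t',round(s['t'],2),'grasp stand mm',np.round(w2s(g),1),'world',np.round(g,4),'ori',np.round(s['orientation'],2),'F',np.round(s['contact_force'],1),'w',round(s['gripper_width']*1e3,1),'gf',round(s['grip_force'],1))
E
python3 - <<'E'
from h import *
im,P,d=cloud('top','pics/top0.npz');im2,P2,d2=cloud('scene','pics/scene0.npz')
for Q in(P,P2):
  for y in(-.2,-.16,-.12,-.08,-.04,0,.04):
    m=(abs(Q[...,1]-y)<.01)&(Q[...,2]>.15)&(Q[...,2]<.35)&(Q[...,0]>.3)
    print(y,m.sum(),np.round(np.percentile(Q[m][:,0],[2,50]),3) if m.sum()>3 else '',end='; ')
  print()
delta(s2w([-57,-.5,135]),toolR(16.5,18))
E
```

```text
-0.2 808 [0.754 0.775]; -0.16 844 [0.776 0.782]; -0.12 883 [0.753 0.759]; -0.08 913 [0.73  0.736]; -0.04 885 [0.706 0.712]; 0 891 [0.683 0.689]; 0.04 895 [0.66  0.666]; 
-0.2 598 [0.755 0.8  ]; -0.16 688 [0.773 0.78 ]; -0.12 707 [0.75  0.758]; -0.08 669 [0.728 0.735]; -0.04 625 [0.705 0.712]; 0 598 [0.682 0.689]; 0.04 559 [0.659 0.665]; 
t 0.1 move xyz [ 16.627 -13.425   3.381] turn [-0.032  3.601  0.099] rows>= 10.385342359257422
```

```bash
python3 -m inch '{"moves":[{"x":1.4,"y":-1.1,"z":0.2,"ay":0.2},{"x":3,"y":-2.4,"z":0.5,"ay":0.5},{"x":4.8,"y":-3.8,"z":0.8,"ay":1},{"x":6.4,"y":-5.2,"z":1.2,"ay":1.4},{"x":8,"y":-6.5,"z":1.5,"ay":1.8},{"x":9.6,"y":-7.8,"z":1.9,"ay":2.2},{"x":11.2,"y":-9.1,"z":2.2,"ay":2.6},{"x":12.8,"y":-10.4,"z":2.6,"ay":3},{"x":14.4,"y":-11.7,"z":2.9,"ay":3.3},{"x":15.8,"y":-12.8,"z":3.2,"ay":3.5},{"x":16.63,"y":-13.42,"z":3.38,"ax":-0.03,"ay":3.6,"az":0.1},{"x":16.63,"y":-13.42,"z":3.38,"ax":-0.03,"ay":3.6,"az":0.1}]}'
python3 - <<'E'
from h import *
where();delta(s2w([-57,-.5,135]),toolR(16.5,18))
im,d=get_image('wrist');c=calibration('wrist');print({k:np.round(v,4).tolist() for k,v in c.items()})
np.savez('pics/w1.npz',im=im,d=d,**{k:np.array(v) for k,v in c.items()})
cv2.imwrite('pics/w1.png',im[...,::-1])
E
```

```text
t 0.1 grasp stand mm [-546.3 -407.8  236.9] world [ 0.2119 -0.6929  0.2369] ori [-1.7992e+02  1.0000e-02  1.7010e+01] F [ 1.3 -0.4  0.3] w 92.8 gf 0.0
t 0.1 move xyz [ 16.627 -13.425   3.381] turn [-0.032  3.601  0.099] rows>= 10.385342359257422
{'fx': 325.1923, 'fy': 325.1923, 'cx': 281.2559, 'cy': 211.7741, 'R': [[0.2937, -0.9559, -0.0004], [-0.9201, -0.2828, 0.2711], [-0.2592, -0.0792, -0.9626]], 't': [-0.724, -0.0334, 0.3901]}validation failed for argument at $.mo...
```

View pics/w1.png

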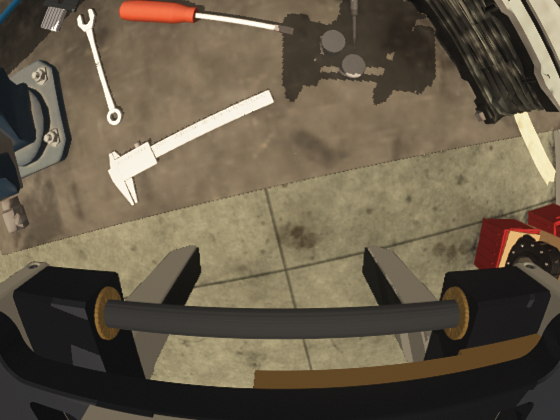

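The move was refused, so the wrist picture shows only the starting view: fingers at (180,290) and (385,290), with bench tools above them. Each row probably needs every key.

```bash
python3 -m inch '{"moves":[{"x":1.4,"y":-1.1,"z":0.2,"ax":0,"ay":0.2,"az":0,"jaw":60},{"x":3,"y":-2.4,"z":0.5,"ax":0,"ay":0.5,"az":0,"jaw":60},{"x":4.8,"y":-3.8,"z":0.8,"ax":0,"ay":1,"az":0,"jaw":60},{"x":6.4,"y":-5.2,"z":1.2,"ax":0,"ay":1.4,"az":0,"jaw":60},{"x":8,"y":-6.5,"z":1.5,"ax":0,"ay":1.8,"az":0,"jaw":60},{"x":9.6,"y":-7.8,"z":1.9,"ax":0,"ay":2.2,"az":0,"jaw":60},{"x":11.2,"y":-9.1,"z":2.2,"ax":0,"ay":2.6,"az":0,"jaw":60},{"x":12.8,"y":-10.4,"z":2.6,"ax":0,"ay":3,"az":0,"jaw":60},{"x":14.4,"y":-11.7,"z":2.9,"ax":0,"ay":3.3,"az":0,"jaw":60},{"x":15.8,"y":-12.8,"z":3.2,"ax":0,"ay":3.5,"az":0,"jaw":60},{"x":16.63,"y":-13.42,"z":3.38,"ax":-0.03,"ay":3.6,"az":0.1,"jaw":60},{"x":16.63,"y":-13.42,"z":3.38,"ax":-0.03,"ay":3.6,"az":0.1,"jaw":60}]}'
python3 - <<'E'
from h import *
where();delta(s2w([-57,-.5,135]),toolR(16.5,18))
E
```

```text
t: 1.65
ee_pos: [0.5724, -0.1592, 0.1167]
orientation: [180.0, -18.0, 16.8]
contact_force: [0.8, -0.5, -0.9]
gripper_width: 0.0599
grip_force: 0.0
t 1.65 grasp stand mm [-55.    1.5 134.7] world [ 0.5668 -0.1608  0.1347] ori [180.   -18.    16.78] F [ 0.8 -0.5 -0.9] w 59.9 gf 0.0
t 1.65 move xyz [-0.062  0.068 -0.03 ] turn [-0.017  0.001  0.053] rows>= 0.046520626077985905
```

```bash
cat >> h.py <<'E'
def wcloud(name):
    c=calibration('wrist');im,d=get_image('wrist');cv2.imwrite(f'pics/{name}.png',im[...,::-1])
    v,u=np.mgrid[:420,:560];x=(u-c['cx'])/c['fx'];y=(v-c['cy'])/c['fy'];r=np.hypot(x,y)+1e-9;k=np.tan(np.minimum(r,1.5))/r
    P=np.stack([x*k*d,y*k*d,d],-1);W=(P-c['t'])@np.array(c['R']);W[d==0]=np.nan
    yw=np.radians(ST['yaw']);cc,s=np.cos(yw),np.sin(yw);D=W[...,:2]-ST['t']
    L=np.stack([cc*D[...,0]+s*D[...,1],-s*D[...,0]+cc*D[...,1],W[...,2]],-1)*1e3
    return im.astype(int),W,L
E
python3 - <<'E'
from h import *
im,W,L=wcloud('w2')
near=(abs(L[...,0])<90)&(abs(L[...,1])<120)
br=near&(im[...,0]-im[...,2]>60)&(im[...,1]>90)&(L[...,0]<-36)&(L[...,2]>50)&(L[...,2]<75)&(abs(L[...,1])<15)
def pr(k,m):
    q=L[m];print(k,m.sum(),np.round(np.percentile(q,[2,50,98],axis=0),1).tolist() if m.any() else '')
pr('brass',br)
q=L[br]
for a in range(-68,-40,6):
    s=q[(q[:,0]>=a)&(q[:,0]<a+6)]
    if len(s)>5:print(a,len(s),np.round([s[:,1].min(),s[:,1].max(),s[:,2].max()],1))
pr('red',near&(im[...,0]>100)&(im[...,1]<60)&(abs(L[...,2]-74)<2.5))
pr('tab',near&(L[...,2]>90)&(L[...,2]<110)&(L[...,0]<0)&(L[...,0]>-25)&(abs(L[...,1])<25))
f=near&(L[...,1]<-72)&(L[...,2]>48)&(L[...,2]<62)
pr('flA',f&(L[...,0]<-20));pr('flB',f&(L[...,0]>0))
E
```

```text
brass 700 [[-67.2, -5.8, 61.5], [-54.2, 0.8, 66.9], [-41.8, 7.3, 68.9]]
-68 150 [-5.9  7.3 69. ]
-62 159 [-5.8  7.3 69.5]
-56 152 [-5.8  7.3 69.3]
-50 160 [-5.8  7.4 69.3]
-44 78 [-5.7  7.4 70.6]
red 6879 [[-35.4, -44.3, 72.4], [-16.9, 1.0, 74.2], [26.5, 46.0, 75.6]]
tab 741 [[-17.4, -15.3, 95.3], [-13.4, 0.7, 106.8], [-9.0, 17.3, 108.5]]
flA 166 [[-36.0, -112.7, 49.9], [-33.7, -100.7, 55.2], [-32.1, -73.2, 59.2]]
flB 209 [[9.6, -112.4, 48.5], [11.5, -98.8, 54.3], [13.8, -72.4, 59.0]]
```

View pics/w2.png

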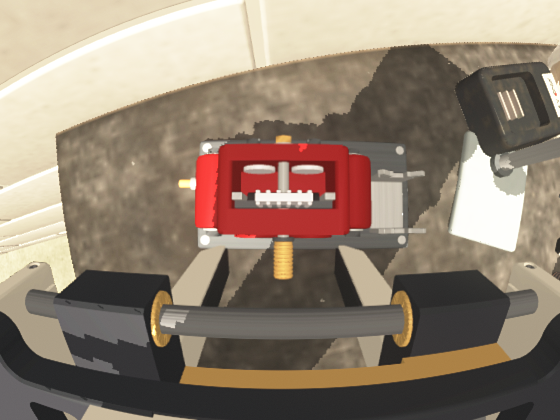

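The wrist view shows the brass head at (283,260) centred between the fingers, the caliper square ahead, and the saddle at (388,200). The data agree to about 1 mm.

```bash
sed -i 's/\[.6199,-.1467\]/[.6189,-.1460]/' h.py
python3 - <<'E'
from h import *
where();delta(s2w([-56,0,61]),toolR(16.5,18))
E
```

```text
t 1.7 grasp stand mm [-55.6  -1.2 134.9] world [ 0.5659 -0.1629  0.1349] ori [179.95 -17.96  16.65] F [ 0.  -0.8  0.1] w 60.0 gf 0.0
t 1.7 move xyz [-0.771 -0.041  2.339] turn [0.001 0.008 0.028] rows>= 1.1823618763222088
```

```bash
python3 -m inch '{"moves":[{"x":-0.3,"y":-0.02,"z":0.8,"ax":0,"ay":0,"az":0.03,"jaw":40},{"x":-0.55,"y":-0.04,"z":1.6,"ax":0,"ay":0,"az":0.03,"jaw":40},{"x":-0.77,"y":-0.04,"z":2.34,"ax":0,"ay":0,"az":0.03,"jaw":40},{"x":-0.77,"y":-0.04,"z":2.34,"ax":0,"ay":0,"az":0.03,"jaw":40},{"x":-0.77,"y":-0.04,"z":2.34,"ax":0,"ay":0,"az":0.03,"jaw":0},{"x":-0.77,"y":-0.04,"z":2.34,"ax":0,"ay":0,"az":0.03,"jaw":0},{"x":-0.77,"y":-0.04,"z":2.34,"ax":0,"ay":0,"az":0.03,"jaw":0},{"x":-0.77,"y":-0.04,"z":2.34,"ax":0,"ay":0,"az":0.03,"jaw":0}]}'
python3 - <<'E'
from h import *
where();delta(s2w([-56,0,61]),toolR(16.5,18));delta(s2w([-126,0,61]),toolR(16.5,18))
E
```

```text
t: 2.7
ee_pos: [0.5748, -0.1615, 0.0526]
orientation: [-178.9, -17.1, 16.3]
contact_force: [-3.9, 9.1, 2.8]
gripper_width: 0.0126
grip_force: 29.9
t 2.7 grasp stand mm [-52.3  -2.7  70.7] world [ 0.5696 -0.1634  0.0707] ori [-178.93  -17.13   16.35] F [-3.9  9.1  2.8] w 12.6 gf 29.9
t 2.7 move xyz [-0.206 -0.072  0.275] turn [-0.204  0.174 -0.031] rows>= 0.1685094382939987
t 2.7 move xyz [-2.436 -0.079 -0.412] turn [-0.204  0.174 -0.031] rows>= 1.1862988943750925
```

```bash
python3 -m inch '{"moves":[{"x":0,"y":0,"z":0,"ax":0,"ay":0,"az":0,"jaw":40},{"x":0,"y":0,"z":0,"ax":0,"ay":0,"az":0,"jaw":40},{"x":0,"y":0,"z":0,"ax":0,"ay":0,"az":0,"jaw":40},{"x":0,"y":0,"z":0,"ax":0,"ay":0,"az":0,"jaw":40}]}'
python3 - <<'E'
from h import *
where();delta(s2w([-56,0,61]),toolR(16.5,18))
im,W,L=wcloud('w3')
near=(abs(L[...,0])<90)&(abs(L[...,1])<120)
br=near&(im[...,0]-im[...,2]>60)&(im[...,1]>90)&(L[...,0]<-36)&(L[...,2]>50)&(L[...,2]<75)&(abs(L[...,1])<15)
q=L[br]; print(len(q),np.round(np.percentile(q,[2,50,98],axis=0),1).tolist())
E
```

```text
t: 3.2
ee_pos: [0.5766, -0.1658, 0.0524]
orientation: [-179.4, -17.1, 16.3]
contact_force: [1.6, 0.5, -0.1]
gripper_width: 0.0394
grip_force: 0.0
t 3.2 grasp stand mm [-51.8  -7.2  70.5] world [ 0.5713 -0.1676  0.0705] ori [-179.37  -17.15   16.31] F [ 1.6  0.5 -0.1] w 39.4 gf 0.0
t 3.2 move xyz [-0.219 -0.229  0.265] turn [-0.114  0.17  -0.037] rows>= 0.19828699209927628
1264 [[-66.4, -6.9, 62.8], [-53.3, -0.7, 66.8], [-40.8, 5.8, 68.8]]
```

```bash
python3 -m inch '{"moves":[{"x":-0.22,"y":-0.23,"z":0.26,"ax":-0.11,"ay":0.17,"az":-0.04,"jaw":40},{"x":-0.22,"y":-0.23,"z":0.26,"ax":-0.11,"ay":0.17,"az":-0.04,"jaw":40},{"x":-0.22,"y":-0.23,"z":0.26,"ax":-0.11,"ay":0.17,"az":-0.04,"jaw":40},{"x":-0.22,"y":-0.23,"z":0.26,"ax":-0.11,"ay":0.17,"az":-0.04,"jaw":40}]}'
python3 - <<'E'
from h import *
where();delta(s2w([-56,0,61]),toolR(16.5,18));s=observe();print(s['q'],s['dq'],s['joint_efforts'])
E
```

```text
t: 3.75
ee_pos: [0.5762, -0.1636, 0.0518]
orientation: [-179.3, -17.1, 16.6]
contact_force: [-0.7, -0.3, 0.0]
gripper_width: 0.0399
grip_force: 0.1
t 3.75 grasp stand mm [-51.6  -5.   69.9] world [ 0.5709 -0.1655  0.0699] ori [-179.27  -17.11   16.57] F [-0.7 -0.3  0. ] w 39.9 gf 0.1
t 3.75 move xyz [-0.218 -0.156  0.244] turn [-0.149  0.178  0.013] rows>= 0.17405002153839863
[ 20.96724766  37.1322978   -7.27808215 125.85750689 -59.85762822
   6.10142673   1.44089412] [ 0.0220038  -0.06823604  0.03078667 -0.00404087 -0.01838028  0.00402193
  0.0300779 ] [-5.03466837e-02 -6.48619938e+01 -8.05977546e-01 -1.02178681e+01
 -1.37871732e-01  1.17470333e-01 -2.98809391e-03]
```

Joints 5 and 6 are at their limits, so the 18° tilt isn't reachable here. I'll go to tilt 0, and lean about the pin's axis later, when parking, to clear the camera.

Run:
```python
from h import *
delta(s2w([-56,0,66]),toolR(16.5,0))
```

```text
t 3.75 move xyz [-0.365 -0.159  0.057] turn [-0.146 -3.422  0.036] rows>= 0.19315779140657732
```

```bash
python3 -m inch '{"moves":[{"x":-0.1,"y":-0.05,"z":0.02,"ax":-0.04,"ay":-1,"az":0,"jaw":40},{"x":-0.2,"y":-0.1,"z":0.04,"ax":-0.08,"ay":-2,"az":0.02,"jaw":40},{"x":-0.3,"y":-0.15,"z":0.05,"ax":-0.12,"ay":-3,"az":0.03,"jaw":40},{"x":-0.36,"y":-0.16,"z":0.06,"ax":-0.15,"ay":-3.42,"az":0.04,"jaw":40},{"x":-0.36,"y":-0.16,"z":0.06,"ax":-0.15,"ay":-3.42,"az":0.04,"jaw":40},{"x":-0.36,"y":-0.16,"z":0.06,"ax":-0.15,"ay":-3.42,"az":0.04,"jaw":40}]}'
python3 - <<'E'
from h import *
where();delta(s2w([-56,0,61]),toolR(16.5,0));print(np.round(observe()['q'],1))
E
```

```text
t: 4.5
ee_pos: [0.565, -0.162, 0.0469]
orientation: [-180.0, -0.0, 16.5]
contact_force: [-0.1, -0.0, 0.9]
gripper_width: 0.0399
grip_force: 0.0
t 4.5 grasp stand mm [-56.2   0.   65.9] world [ 0.565  -0.162   0.0659] ori [-1.800e+02 -4.000e-02  1.645e+01] F [-0.1 -0.   0.9] w 39.9 gf 0.0
t 4.5 move xyz [0.008 0.001 0.163] turn [-0.    -0.008 -0.009] rows>= 0.0783032733982514
[ -9.3  42.7  30.7 118.5 -43.4  30.3 -20.1]
```

```bash
python3 -m inch '{"moves":[{"x":0.01,"y":0,"z":0.16,"ax":0,"ay":0,"az":0,"jaw":40},{"x":0.01,"y":0,"z":0.16,"ax":0,"ay":0,"az":0,"jaw":40},{"x":0.01,"y":0,"z":0.16,"ax":0,"ay":0,"az":0,"jaw":0},{"x":0.01,"y":0,"z":0.16,"ax":0,"ay":0,"az":0,"jaw":0},{"x":0.01,"y":0,"z":0.16,"ax":0,"ay":0,"az":0,"jaw":0},{"x":0.01,"y":0,"z":0.16,"ax":0,"ay":0,"az":0,"jaw":0}]}'
python3 - <<'E'
from h import *
where();delta(s2w([-56,0,61]),toolR(16.5,0));delta(s2w([-130,0,61]),toolR(16.5,0))
E
```

```text
t: 5.25
ee_pos: [0.5657, -0.1618, 0.0422]
orientation: [180.0, -0.0, 16.5]
contact_force: [0.4, -0.3, 0.2]
gripper_width: 0.0128
grip_force: 30.0
t 5.25 grasp stand mm [-55.5  -0.   61.2] world [ 0.5657 -0.1618  0.0612] ori [ 1.7997e+02 -1.0000e-02  1.6480e+01] F [ 0.4 -0.3  0.2] w 12.8 gf 30.0
t 5.25 move xyz [-0.017 -0.002  0.006] turn [ 0.005 -0.003 -0.004] rows>= 0.008489274121377642
t 5.25 move xyz [-2.483e+00 -1.000e-03  5.000e-03] turn [ 0.005 -0.003 -0.004] rows>= 1.192006845721529
```

```bash
python3 -m inch '{"moves":[{"x":-0.2,"y":0,"z":0,"ax":0,"ay":0,"az":0,"jaw":0},{"x":-0.6,"y":0,"z":0,"ax":0,"ay":0,"az":0,"jaw":0},{"x":-1.1,"y":0,"z":0,"ax":0,"ay":0,"az":0,"jaw":0},{"x":-1.6,"y":0,"z":0,"ax":0,"ay":0,"az":0,"jaw":0},{"x":-2.1,"y":0,"z":0,"ax":0,"ay":0,"az":0,"jaw":0},{"x":-2.5,"y":0,"z":0,"ax":0,"ay":0,"az":0,"jaw":0},{"x":-2.5,"y":0,"z":0,"ax":0,"ay":0,"az":0,"jaw":0}]}'
python3 - <<'E'
from h import *
where()
R=toolR(16.5,0)
delta(s2w([-130,-94,90]),R)
for a in(12,-12):
    L=Ro.from_euler('z',16.5,degrees=True)*Ro.from_euler('x',a,degrees=True)*Ro.from_euler('x',180,degrees=True)
    print(a,L.apply([0,0,-1])); delta(s2w([-130,-94,90]),L)
im,d=get_image('scene');cv2.imwrite('pics/s2.png',cv2.resize(im[150:275,255:405,::-1],None,fx=4,fy=4))
E
```

```text
t: 6.12
ee_pos: [0.4927, -0.1834, 0.0423]
orientation: [-180.0, 0.0, 16.4]
contact_force: [0.6, 0.3, -0.9]
gripper_width: 0.0125
grip_force: 30.0
t 6.12 grasp stand mm [-131.7   -0.    61.3] world [ 0.4927 -0.1834  0.0613] ori [-1.7999e+02  1.0000e-02  1.6400e+01] F [ 0.6  0.3 -0.9] w 12.5 gf 30.0
t 6.12 move xyz [ 0.061  3.132 -0.959] turn [-0.002  0.001 -0.02 ] rows>= 1.5723554040643668
12 [ 0.05905011 -0.19934983  0.9781476 ]
t 6.12 move xyz [ 0.06   3.    -0.972] turn [ 2.398e+00 -1.000e-03 -2.000e-02] rows>= 1.5140703270360971
-12 [-0.05905011  0.19934983  0.9781476 ]
t 6.12 move xyz [ 0.061  3.263 -0.973] turn [-2.402  0.004 -0.02 ] rows>= 1.6347758192698287
```

View pics/s2.png

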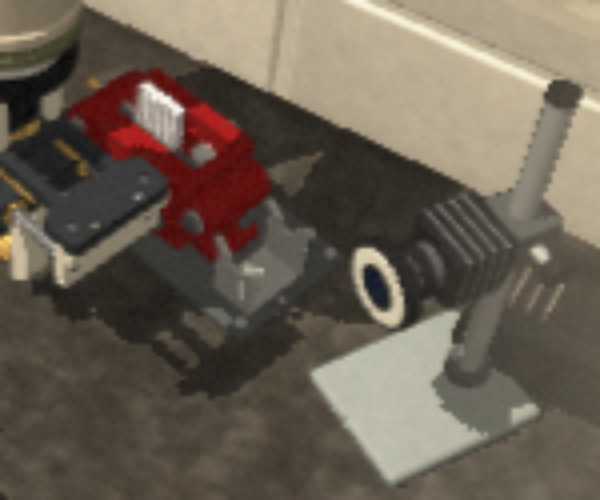

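The gripper holds the pin clear of the caliper, at lower left. The saddle flanges at (240,270) and (285,225) are empty, and the camera is unobstructed on the right.

```bash
python3 -m inch '{"moves":[{"x":0,"y":0.3,"z":-0.4,"ax":-0.3,"ay":0,"az":0,"jaw":0},{"x":0.02,"y":1,"z":-0.8,"ax":-0.9,"ay":0,"az":-0.01,"jaw":0},{"x":0.04,"y":1.8,"z":-0.97,"ax":-1.5,"ay":0,"az":-0.02,"jaw":0},{"x":0.06,"y":2.6,"z":-0.97,"ax":-2.1,"ay":0,"az":-0.02,"jaw":0},{"x":0.06,"y":3.26,"z":-0.97,"ax":-2.4,"ay":0,"az":-0.02,"jaw":0},{"x":0.06,"y":3.26,"z":-0.97,"ax":-2.4,"ay":0,"az":-0.02,"jaw":0},{"x":0.06,"y":3.26,"z":-0.97,"ax":-2.4,"ay":0,"az":-0.02,"jaw":0}]}'
cat >> h.py <<'E'
def leanR(yaw,a): return Ro.from_euler('z',yaw,degrees=True)*Ro.from_euler('x',180-a,degrees=True)
E
python3 - <<'E'
from h import *
where();print(np.round(observe()['q'],1))
delta(s2w([-130,-94,90]),leanR(16.5,12));delta(s2w([-56,-94,80]),leanR(16.5,12))
im,W,L=wcloud('w4')
m=(L[...,0]>-112)&(L[...,0]<-40)&(abs(L[...,1]+94)<20)&(L[...,2]>70)&(L[...,2]<110);q=L[m];print(len(q))
for a in range(-112,-40,8):
    s=q[(q[:,0]>=a)&(q[:,0]<a+8)]
    if len(s)>4:print(a,len(s),np.round(np.percentile(s[:,1],[2,98]),1),np.round(np.percentile(s[:,2],98),1))
print('tip x',q[:,0].max() if len(q) else None)
E
```

```text
t: 7.05
ee_pos: [0.5229, -0.276, 0.0709]
orientation: [168.1, 0.0, 16.6]
contact_force: [0.1, 0.0, -0.2]
gripper_width: 0.013
grip_force: 30.0
t 7.05 grasp stand mm [-129.   -93.4   89.5] world [ 0.5218 -0.2722  0.0895] ori [1.6805e+02 2.0000e-02 1.6560e+01] F [ 0.1  0.  -0.2] w 13.0 gf 30.0
[ -5.8  40.3  34.3 123.8 -41.3  18.  -14. ]
t 7.05 move xyz [-0.034  0.022 -0.012] turn [-0.01   0.002  0.014] rows>= 0.020087555844261824
t 7.05 move xyz [ 2.433 -0.044  0.314] turn [-0.01   0.002  0.014] rows>= 1.177827313768422
2605
-112 468 [-99.5 -85.7] 97.6
-104 267 [-96.7 -89.2] 94.4
-96 283 [-96.7 -89.2] 94.3
-88 296 [-96.5 -89.2] 94.2
-80 299 [-96.5 -89.2] 94.4
-72 312 [-97.  -89.2] 94.4
-64 315 [-96.8 -89.3] 94.6
-56 305 [-96.4 -89.3] 94.2
-48 60 [-95.3 -90.3] 93.2
tip x -46.0568104840138
```

View pics/w4.png

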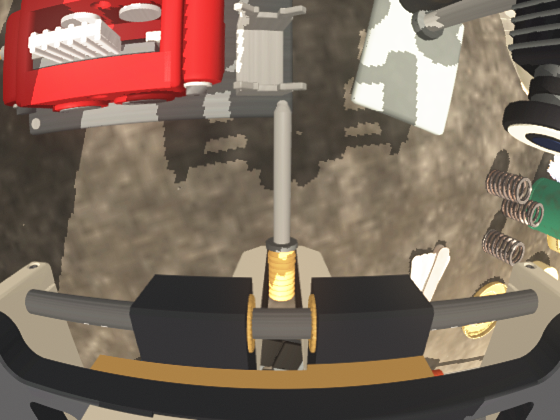

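The pin is held level and straight, with its nose at (283,105) pointing at the saddle channel (265,50). Its axis sits within 1 mm.

```bash
python3 -m inch '{"moves":[{"x":0.5,"y":0,"z":0.05,"ax":0,"ay":0,"az":0,"jaw":0},{"x":1.2,"y":-0.02,"z":0.15,"ax":-0.01,"ay":0,"az":0.01,"jaw":0},{"x":1.9,"y":-0.04,"z":0.3,"ax":-0.01,"ay":0,"az":0.01,"jaw":0},{"x":2.4,"y":-0.04,"z":0.4,"ax":-0.01,"ay":0,"az":0.01,"jaw":0},{"x":2.46,"y":-0.04,"z":0.5,"ax":-0.01,"ay":0,"az":0.01,"jaw":0},{"x":2.46,"y":-0.04,"z":0.5,"ax":-0.01,"ay":0,"az":0.01,"jaw":0},{"x":2.46,"y":-0.04,"z":0.5,"ax":-0.01,"ay":0,"az":0.01,"jaw":0}]}'
python3 - <<'E'
from h import *
where();print(np.round(observe()['q'],1))
delta(s2w([-55,-94.4,72]),leanR(16.5,12));delta(s2w([-55,-94.4,46]),leanR(16.5,12))
im,W,L=wcloud('w5')
m=(L[...,0]>-37)&(L[...,0]<40)&(abs(L[...,1]+94)<14)&(L[...,2]>63)&(L[...,2]<90);q=L[m];print(len(q))
for a in range(-37,35,10):
    s=q[(q[:,0]>=a)&(q[:,0]<a+10)]
    if len(s)>4:print(a,len(s),np.round(np.percentile(s[:,1],[2,98]),1),np.round(np.percentile(s[:,2],98),1))
print('tip x',q[:,0].max() if len(q) else None)
for lo,hi in((-42,-20),(0,22)):
  for z0 in(46,50,54,57):
    f=(L[...,0]>lo)&(L[...,0]<hi)&(L[...,1]<-70)&(L[...,1]>-122)&(L[...,2]>z0)&(L[...,2]<z0+3);s=L[f]
    if len(s)>4:print('fl',lo,z0,len(s),np.round(np.percentile(s[:,0],[2,50,98]),1),np.round(np.sort(s[:,1])[[0,-1]],1))
E
```

```text
t: 7.98
ee_pos: [0.5937, -0.2576, 0.0565]
orientation: [167.9, 0.0, 16.5]
contact_force: [-0.1, 0.4, -0.5]
gripper_width: 0.013
grip_force: 30.0
t 7.97 grasp stand mm [-55.9 -95.9  75.1] world [ 0.5925 -0.2538  0.0751] ori [1.6794e+02 1.0000e-02 1.6460e+01] F [-0.1  0.4 -0.5] w 13.0 gf 30.0
[-10.4  45.1  37.1 116.5 -41.5  23.2 -19.2]
t 7.97 move xyz [ 0.03  -0.07   0.089] turn [ 0.012  0.003 -0.007] rows>= 0.056167313907219435
t 7.97 move xyz [ 0.03  -0.251  0.937] turn [ 0.012  0.003 -0.007] rows>= 0.4656913050057072
2345
-37 330 [-98.7 -91.6] 80.0
-27 353 [-99.3 -91.7] 79.9
-17 366 [-99.1 -91.7] 80.1
-7 372 [-98.9 -91.8] 79.9
3 394 [-99.5 -91.9] 80.0
13 404 [-99.5 -91.9] 79.8
23 126 [-98.6 -92.2] 79.5
tip x 27.015930947619374
fl -42 46 31 [-31.6 -31.2 -30.9] [-108.5  -79.1]
fl -42 50 89 [-34.8 -31.7 -31. ] [-111.9  -77.7]
fl -42 54 154 [-35.  -32.7 -31. ] [-114.4  -73.5]
fl -42 57 98 [-34.8 -33.  -31.2] [-113.   -75.1]
fl 0 50 68 [10.7 12.8 14.7] [-109.2  -82.8]
fl 0 54 152 [10.6 12.7 14.6] [-114.   -73.4]
fl 0 57 123 [10.7 12.7 14.4] [-112.7  -74.8]
```

```bash
python3 -m inch '{"moves":[{"x":0.03,"y":-0.07,"z":0.1,"ax":0.01,"ay":0,"az":0,"jaw":0},{"x":0.03,"y":-0.1,"z":0.3,"ax":0.01,"ay":0,"az":0,"jaw":0},{"x":0.03,"y":-0.16,"z":0.5,"ax":0.01,"ay":0,"az":0,"jaw":0},{"x":0.03,"y":-0.2,"z":0.7,"ax":0.01,"ay":0,"az":0,"jaw":0},{"x":0.03,"y":-0.23,"z":0.85,"ax":0.01,"ay":0,"az":0,"jaw":0},{"x":0.03,"y":-0.25,"z":0.94,"ax":0.01,"ay":0,"az":0,"jaw":0},{"x":0.03,"y":-0.25,"z":0.94,"ax":0.01,"ay":0,"az":0,"jaw":0},{"x":0.03,"y":-0.25,"z":0.94,"ax":0.01,"ay":0,"az":0,"jaw":0}]}'
python3 - <<'E'
from h import *
where()
delta(s2w([-55,-94.4,45.5]),leanR(16.5,12))
im,W,L=wcloud('w6')
m=(L[...,0]>-30)&(L[...,0]<8)&(abs(L[...,1]+94)<10)&(L[...,2]>40)&(L[...,2]<70);q=L[m]
print(len(q),np.round(np.percentile(q,[2,98],axis=0),1))
E
```

```text
t: 9.02
ee_pos: [0.5948, -0.2556, 0.0274]
orientation: [168.0, -0.0, 16.5]
contact_force: [-1.1, 0.6, 1.7]
gripper_width: 0.0128
grip_force: 30.0
t 9.03 grasp stand mm [-54.2 -94.3  45.9] world [ 0.5937 -0.2518  0.0459] ori [ 1.6798e+02 -1.0000e-02  1.6520e+01] F [-1.1  0.6  1.7] w 12.8 gf 30.0
t 9.03 move xyz [-0.027  0.001  0.015] turn [ 0.004 -0.003  0.003] rows>= 0.014858581783481638
1379 [[-29.1 -97.4  47.1]
 [  7.3 -90.   51.3]]
```

```bash
python3 -m inch '{"moves":[{"x":-0.02,"y":0,"z":0.01,"ax":0,"ay":0,"az":0,"jaw":0},{"x":-0.02,"y":0,"z":0.01,"ax":0,"ay":0,"az":0,"jaw":16},{"x":-0.02,"y":0,"z":0.01,"ax":0,"ay":0,"az":0,"jaw":24},{"x":-0.02,"y":0,"z":0.01,"ax":0,"ay":0,"az":0,"jaw":34},{"x":-0.02,"y":0,"z":0.01,"ax":0,"ay":0,"az":0,"jaw":34},{"x":-0.02,"y":0,"z":-0.5,"ax":0,"ay":0,"az":0,"jaw":34},{"x":-0.02,"y":0,"z":-1.2,"ax":0,"ay":0,"az":0,"jaw":34},{"x":-0.02,"y":0,"z":-2.2,"ax":0,"ay":0,"az":0,"jaw":34},{"x":-0.02,"y":0,"z":-3.2,"ax":0,"ay":0,"az":0,"jaw":34},{"x":-0.02,"y":0,"z":-4,"ax":0,"ay":0,"az":0,"jaw":34},{"x":-0.02,"y":0,"z":-4,"ax":0,"ay":0,"az":0,"jaw":34}]}'
python3 - <<'E'
from h import *
where();print(np.round(observe()['q'],1))
im,W,L=wcloud('w7')
m=(L[...,0]>-30)&(L[...,0]<8)&(abs(L[...,1]+94)<10)&(L[...,2]>40)&(L[...,2]<70);q=L[m]
print('shank',len(q),np.round(np.percentile(q,[2,98],axis=0),1))
b=(im[...,0]-im[...,2]>60)&(L[...,0]<-36)&(L[...,0]>-80)&(abs(L[...,1]+94)<15)&(L[...,2]>25);q=L[b]
print('brass',len(q),np.round(np.percentile(q,[2,98],axis=0),1) if len(q) else '')
m=(L[...,0]>16)&(L[...,0]<45)&(abs(L[...,1]+94)<8)&(L[...,2]>40)&(L[...,2]<60);q=L[m]
if len(q):print('tip',len(q),q.max(0))
for y in (0,106.5,-73.5): pass
# tool for pad: closing along stand x -> tool yaw 16.5+90 or -90
for yw in(106.5,-73.5): delta(s2w([-11.8,0,125]),toolR(yw,0))
t=(L[...,2]>88)&(L[...,2]<112)&(abs(L[...,1])<25)&(L[...,0]<5)&(L[...,0]>-30);q=L[t];print('tab',len(q),np.round(np.percentile(q,[2,50,98],axis=0),1))
E
```

```text
t: 10.45
ee_pos: [0.588, -0.2314, 0.1468]
orientation: [167.9, -0.2, 16.6]
contact_force: [0.0, 0.3, 0.2]
gripper_width: 0.0337
grip_force: 0.0
t 10.45 grasp stand mm [-53.9 -69.1 165.4] world [ 0.5868 -0.2276  0.1654] ori [167.92  -0.18  16.57] F [0.  0.3 0.2] w 33.7 gf 0.0
[-19.4  39.2  47.6 115.7 -35.3  32.7 -24.8]
shank 438 [[-29.1 -97.8  47. ]
 [  7.5 -90.1  51.2]]
brass 474 [[ -64.6 -100.    47.4]
 [ -38.9  -87.5   54. ]]
tip 149 [ 28.97345579 -90.08776154  51.94840311]
t 10.5 move xyz [ 1.413 -2.649  0.788] turn [  1.908   1.873 -17.916] rows>= 1.4898020823183407
t 10.5 move xyz [ 1.413 -2.649  0.788] turn [ 1.873 -1.909 17.939] rows>= 1.4898020823183407
tab 790 [[-16.3 -16.7  89.3]
 [-11.   -0.4 106.5]
 [ -7.7  15.9 108.4]]
```

View pics/w7.png

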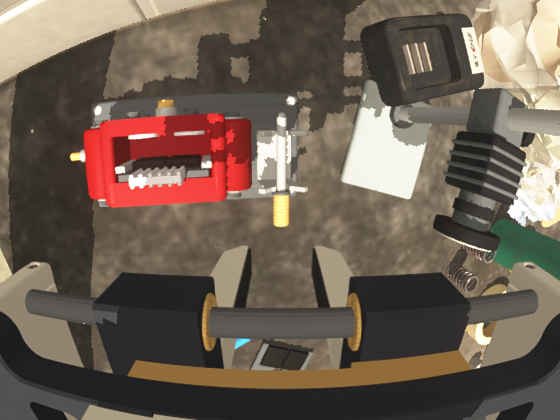

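The pin lies across both notches, from (281,118) to (280,225), with its brass head toward the robot. The tab is at (157,177).

```bash
python3 -m inch '{"moves":[{"x":0,"y":0,"z":-0.3,"ax":0.18,"ay":0.18,"az":-1.75,"jaw":34},{"x":0.1,"y":-0.2,"z":-0.3,"ax":0.36,"ay":0.36,"az":-3.5,"jaw":34},{"x":0.3,"y":-0.6,"z":-0.2,"ax":0.55,"ay":0.54,"az":-5.2,"jaw":34},{"x":0.5,"y":-1,"z":0,"ax":0.74,"ay":0.73,"az":-7,"jaw":34},{"x":0.7,"y":-1.4,"z":0.1,"ax":0.94,"ay":0.92,"az":-8.8,"jaw":34},{"x":0.9,"y":-1.8,"z":0.2,"ax":1.12,"ay":1.1,"az":-10.5,"jaw":34},{"x":1.1,"y":-2.2,"z":0.3,"ax":1.31,"ay":1.29,"az":-12.3,"jaw":34},{"x":1.3,"y":-2.5,"z":0.3,"ax":1.5,"ay":1.47,"az":-14.1,"jaw":34},{"x":1.41,"y":-2.6,"z":0.4,"ax":1.69,"ay":1.66,"az":-15.9,"jaw":34},{"x":1.41,"y":-2.6,"z":0.4,"ax":1.91,"ay":1.87,"az":-17.92,"jaw":34},{"x":1.41,"y":-2.6,"z":0.4,"ax":1.91,"ay":1.87,"az":-17.92,"jaw":34},{"x":1.41,"y":-2.6,"z":0.4,"ax":1.91,"ay":1.87,"az":-17.92,"jaw":34}]}'
python3 - <<'E'
from h import *
where();print(np.round(observe()['q'],1))
im,W,L=wcloud('w8')
t=(L[...,2]>103)&(L[...,2]<112)&(abs(L[...,1])<25)&(L[...,0]<5)&(L[...,0]>-30);q=L[t];print('tab',len(q),np.round(np.percentile(q,[2,50,98],axis=0),1))
print(cv2.minAreaRect(q[:,:2].astype(np.float32)))
delta(s2w([-11.8,0,97]),toolR(106.5,0))
E
```

```text
t: 12.0
ee_pos: [0.6064, -0.1491, 0.1162]
orientation: [-179.9, -0.0, 106.2]
contact_force: [-0.1, 0.3, 0.0]
gripper_width: 0.0336
grip_force: 0.0
t 12.0 grasp stand mm [-12.8   0.6 135.2] world [ 0.6064 -0.1491  0.1352] ori [-1.7987e+02 -3.0000e-02  1.0623e+02] F [-0.1  0.3  0. ] w 33.6 gf 0.0
[ -0.4  35.3  13.7 110.7 -13.5  35.7  38.1]
tab 709 [[-16.2 -16.  103.6]
 [-12.    2.3 107. ]
 [ -7.8  17.2 108.5]]
((-12.140947341918945, 0.39597511291503906), (8.771966934204102, 34.56944274902344), 0.5824822783470154)
t 12.05 move xyz [-0.027  0.037  1.276] turn [-0.026 -0.005 -0.043] rows>= 0.6129805435687925
```

```bash
python3 -m inch '{"moves":[{"x":-0.01,"y":0.025,"z":0.4,"ax":-0.03,"ay":0,"az":-0.04,"jaw":34},{"x":-0.01,"y":0.025,"z":0.9,"ax":-0.03,"ay":0,"az":-0.04,"jaw":34},{"x":-0.01,"y":0.025,"z":1.27,"ax":-0.03,"ay":0,"az":-0.04,"jaw":34},{"x":-0.01,"y":0.025,"z":1.27,"ax":-0.03,"ay":0,"az":-0.04,"jaw":34},{"x":-0.01,"y":0.025,"z":1.27,"ax":-0.03,"ay":0,"az":-0.04,"jaw":34},{"x":-0.01,"y":0.025,"z":1.27,"ax":-0.03,"ay":0,"az":-0.04,"jaw":0},{"x":-0.01,"y":0.025,"z":1.27,"ax":-0.03,"ay":0,"az":-0.04,"jaw":0},{"x":-0.01,"y":0.025,"z":1.27,"ax":-0.03,"ay":0,"az":-0.04,"jaw":0},{"x":-0.01,"y":0.025,"z":1.27,"ax":-0.03,"ay":0,"az":-0.04,"jaw":0}]}'
python3 - <<'E'
from h import *
where();print(observe()['ee_pos'],observe()['moment'])
E
```

```text
t: 13.18
ee_pos: [0.6077, -0.149, 0.0788]
orientation: [179.9, -0.0, 106.7]
contact_force: [-0.1, 0.6, 2.5]
gripper_width: 0.0087
grip_force: 30.0
t 13.18 grasp stand mm [-11.6   0.3  97.8] world [ 0.6077 -0.149   0.0978] ori [ 1.7994e+02 -1.0000e-02  1.0668e+02] F [-0.1  0.6  2.5] w 8.7 gf 30.0
[ 0.60769629 -0.14900562  0.07877159] [ 0.03355247 -0.01836334  0.00746451]
```

```bash
python3 -m inch '{"moves":[{"x":0,"y":0,"z":-0.2,"ax":0,"ay":0,"az":0,"jaw":0},{"x":0,"y":0,"z":-0.5,"ax":0,"ay":0,"az":0,"jaw":0},{"x":0,"y":0,"z":-0.9,"ax":0,"ay":0,"az":0,"jaw":0},{"x":0,"y":0,"z":-1.3,"ax":0,"ay":0,"az":0,"jaw":0},{"x":0,"y":0,"z":-1.8,"ax":0,"ay":0,"az":0,"jaw":0},{"x":0,"y":0,"z":-2.4,"ax":0,"ay":0,"az":0,"jaw":0},{"x":0,"y":0,"z":-3.2,"ax":0,"ay":0,"az":0,"jaw":0},{"x":0,"y":0,"z":-3.7,"ax":0,"ay":0,"az":0,"jaw":0},{"x":0,"y":0,"z":-3.7,"ax":0,"ay":0,"az":0,"jaw":0}]}'
python3 - <<'E'
from h import *
where();print(np.round(observe()['q'],1))
# pad pose in grip from the fixed cams
im,P,d=cloud('top');im2,P2,d2=cloud('scene')
cv2.imwrite('pics/s3.png',im2[...,::-1]);np.savez('pics/s3.npz',im=im2,d=d2)
# final: lining face centre 100mm from lens
lens=np.array([.6278,-.3598,.1480]);yc=1.9
cx=np.array([np.cos(np.radians(yc)),np.sin(np.radians(yc)),0])
g=lens-.1*cx-.008*cx+np.array([0,0,.057-.0008+.0002]);print('goal grasp',g)
delta(g,toolR(90+yc,0))
E
```

```text
t: 14.3
ee_pos: [0.6081, -0.1492, 0.1909]
orientation: [179.8, 0.0, 106.7]
contact_force: [-1.0, 0.1, -1.9]
gripper_width: 0.0088
grip_force: 30.0
t 14.3 grasp stand mm [-11.3   0.  209.9] world [ 0.608  -0.1492  0.2099] ori [1.7984e+02 3.0000e-02 1.0668e+02] F [-1.   0.1 -1.9] w 8.8 gf 30.0
[ -2.   29.9  15.8 107.5 -11.4  43.9  36.7]
goal grasp [ 0.51985938 -0.36338076  0.2044    ]
t 14.4 move xyz [-6.014 -4.841  0.12 ] turn [ 0.003 -0.008  2.956] rows>= 3.70617124017463
```

View pics/s3.png

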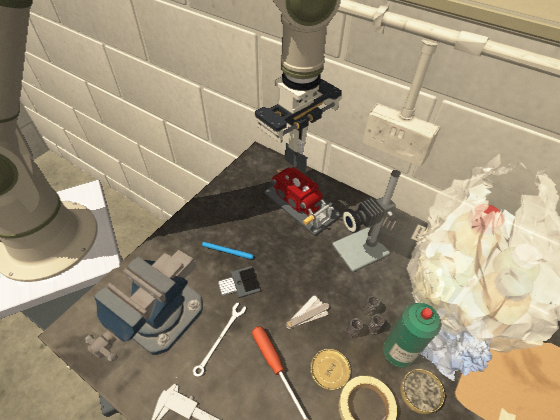

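The pad is out of the caliper and hangs from the gripper at (297,150). The pin is in the saddle at (315,215) and the bystanders haven't moved.

```bash
python3 -m inch '{"moves":[{"x":-0.4,"y":-0.4,"z":0,"ax":0,"ay":0,"az":0.2,"jaw":0},{"x":-1.2,"y":-1.2,"z":0.02,"ax":0,"ay":0,"az":0.6,"jaw":0},{"x":-2.2,"y":-2.1,"z":0.04,"ax":0,"ay":0,"az":1.1,"jaw":0},{"x":-3.2,"y":-3,"z":0.06,"ax":0,"ay":0,"az":1.6,"jaw":0},{"x":-4.2,"y":-3.8,"z":0.08,"ax":0,"ay":0,"az":2.1,"jaw":0},{"x":-5.1,"y":-4.4,"z":0.1,"ax":0,"ay":0,"az":2.5,"jaw":0},{"x":-5.7,"y":-4.7,"z":0.12,"ax":0,"ay":-0.01,"az":2.8,"jaw":0},{"x":-6.01,"y":-4.84,"z":0.12,"ax":0,"ay":-0.01,"az":2.96,"jaw":0},{"x":-6.01,"y":-4.84,"z":0.12,"ax":0,"ay":-0.01,"az":2.96,"jaw":0},{"x":-6.01,"y":-4.84,"z":0.12,"ax":0,"ay":-0.01,"az":2.96,"jaw":0}]}'
python3 - <<'E'
from h import *
where();print(np.round(observe()['q'],1))
im,W,L=wcloud('w9');np.savez('pics/w9.npz',im=im,W=W)
im2,P2,d2=cloud('scene');np.savez('pics/s4.npz',im=im2,d=d2)
a=cv2.resize(im.astype(np.uint8)[...,::-1],(400,300));b=cv2.resize(im2[150:290,270:430,::-1],(400,350))
cv2.imwrite('pics/c9.png',np.vstack([b,a])[:600])
delta([0.51986,-0.36338,0.2044],toolR(91.9,0))
E
```

```text
t: 15.65
ee_pos: [0.5207, -0.3621, 0.1855]
orientation: [180.0, -0.0, 92.0]
contact_force: [-0.2, 0.2, -1.4]
gripper_width: 0.0089
grip_force: 30.0
t 15.65 grasp stand mm [-155.6 -179.3  204.5] world [ 0.5207 -0.3621  0.2045] ori [ 1.7996e+02 -3.0000e-02  9.1980e+01] F [-0.2  0.2 -1.4] w 8.9 gf 30.0
[ 17.   31.2  19.3 106.8 -14.2  44.3  45.9]
t 15.75 move xyz [-0.039 -0.028  0.009] turn [ 0.008 -0.003  0.017] rows>= 0.023302091778953805
```

View pics/c9.png

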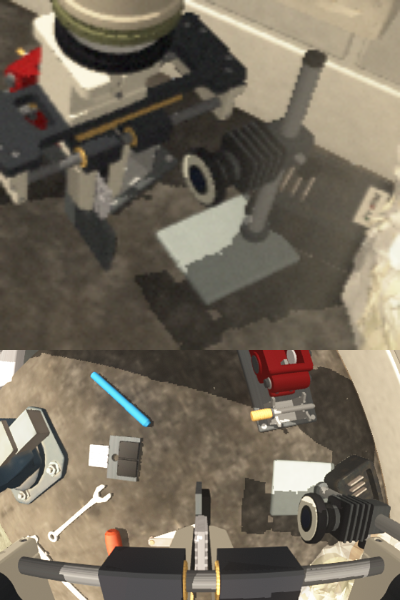

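The upper half shows the pad hanging at (95,225), facing the lens ring at (200,183). In the wrist view the pad's edge is at (203,500) and the ring at (307,515). I'll fine-measure both from depth.

Run:
```python
from h import *
def ellc(n,f):
    im,P,d=cloud(n,f);w=(slice(200,242),slice(332,368));I=im[w];m=((I.min(-1)>130)&(d[w]>.5)&(P[w][...,0]<.65)&(P[w][...,0]>.6)).astype(np.uint8)
    k,l,st,_=cv2.connectedComponentsWithStats(m);j=1+np.argmax(st[1:,4]);m=(l==j).astype(np.uint8)
    c=max(cv2.findContours(m,cv2.RETR_EXTERNAL,cv2.CHAIN_APPROX_NONE)[0],key=len)
    e=cv2.fitEllipse(c);u,v=e[0][0]+332,e[0][1]+200
    q=P[w][m>0];md=np.median(q,0);_,_,V=np.linalg.svd(q-md);print('ring',m.sum(),e,'normal',V[2]*np.sign(V[2][0]))
    X=md[0]
    C=calibration(n);R=np.array(C['R']);o=-R.T@C['t'];r=R.T@np.array([(u-C['cx'])/C['fx'],(v-C['cy'])/C['fy'],1])
    X=np.median(q[:,0]);print('centre',o+r*(X-o[0])/r[0],'mean y,z mid',(q.min(0)+q.max(0))/2)
ellc('scene','pics/scene0.npz');ellc('scene','pics/s4.npz')
z=np.load('pics/w9.npz');im,W=z['im'],z['W']
# ring/camera in wrist cloud
m=(im.min(-1)>150)&(W[...,2]>.11)&(W[...,2]<.18)&(abs(W[...,0]-.628)<.02)&(abs(W[...,1]+.36)<.04);q=W[m];print('wr ring',len(q),np.round(np.percentile(q,[1,50,99],axis=0),4).tolist())
m=(W[...,2]>.09)&(W[...,2]<.2)&(W[...,0]>.61)&(W[...,0]<.645)&(abs(W[...,1]+.36)<.04);q=W[m];print('wr front',len(q),np.round(np.percentile(q,[1,50,99],axis=0),4).tolist())
m=(abs(W[...,2]-.012)<.003)&(abs(W[...,0]-.685)<.08)&(abs(W[...,1]+.36)<.07)&(im.min(-1)>100);q=W[m];print('base',len(q),cv2.minAreaRect(q[:,:2].astype(np.float32)*1000))
# pad
m=(W[...,2]>.12)&(W[...,2]<.225)&(abs(W[...,0]-.52)<.03)&(abs(W[...,1]+.363)<.05);q=W[m];print('pad',len(q),np.round(np.percentile(q,[1,50,99],axis=0),4).tolist())
for z0 in np.arange(.12,.215,.01):
    s=q[abs(q[:,2]-z0)<.005]
    if len(s)>3:print(round(z0,3),len(s),np.round(s.min(0),4),np.round(s.max(0),4))
# scene pad (sees -y/+x side)
im,P,d=cloud('scene','pics/s4.npz')
m=(P[...,2]>.11)&(P[...,2]<.172)&(abs(P[...,0]-.52)<.03)&(abs(P[...,1]+.363)<.05);q=P[m];print('pad scene',len(q),np.round(np.percentile(q,[1,50,99],axis=0),4).tolist())
```

```text
ring 96 ((17.149944305419922, 21.190509796142578), (9.087183952331543, 20.05105972290039), 156.5312042236328) normal [9.99609573e-01 2.79289951e-02 8.20283987e-04]
centre [ 0.62778981 -0.35966311  0.14755779] mean y,z mid [ 0.62779176 -0.35952798  0.14749764]
ring 9 ((12.007341384887695, -3.6639461517333984), (0.1550557166337967, 4.915574550628662), 178.2008819580078) normal [ 0.99221985 -0.11671721 -0.0433227 ]
centre [ 0.6269477  -0.32761792  0.19369929] mean y,z mid [ 0.62733054 -0.34202715  0.14470718]
wr ring 180 [[0.624, -0.367, 0.133], [0.6249, -0.34, 0.1525], [0.6264, -0.3358, 0.1703]]
wr front 2580 [[0.6241, -0.3798, 0.1271], [0.626, -0.3537, 0.159], [0.6447, -0.3322, 0.1737]]
base 4377 ((684.8841552734375, -355.0700378417969), (108.45317840576172, 87.81136322021484), 1.9778978824615479)
pad 4132 [[0.501, -0.3738, 0.1392], [0.52, -0.3523, 0.2073], [0.538, -0.3284, 0.2237]]
0.13 16 [ 0.5145 -0.3354  0.1309] [ 0.5264 -0.3281  0.1344]
0.14 61 [ 0.5145 -0.3357  0.135 ] [ 0.527  -0.328   0.1447]
0.15 67 [ 0.5147 -0.3361  0.1454] [ 0.5271 -0.328   0.1547]
0.16 456 [ 0.5143 -0.3635  0.1554] [ 0.5278 -0.328   0.1648]
0.17 33 [ 0.5145 -0.3289  0.1658] [ 0.5192 -0.3282  0.1747]
0.18 324 [ 0.5145 -0.3545  0.1751] [ 0.5236 -0.3282  0.185 ]
0.19 333 [ 0.501  -0.3544  0.1851] [ 0.538  -0.3449  0.195 ]
0.2 570 [ 0.5004 -0.3588  0.195 ] [ 0.5383 -0.3449  0.205 ]
0.21 1624 [ 0.4997 -0.3774  0.205 ] [ 0.5391 -0.3448  0.215 ]
pad scene 239 [[0.5161, -0.3987, 0.1309], [0.5179, -0.374, 0.1501], [0.5295, -0.3309, 0.1711]]
```

Run:
```python
from h import *
where();delta([0.5179,-0.3622,0.2054],toolR(92,0))
```

```text
t 15.75 grasp stand mm [-155.6 -179.4  204.7] world [ 0.5206 -0.3622  0.2047] ori [ 1.7996e+02 -2.0000e-02  9.1980e+01] F [-1.6 -1.  -1.5] w 9.2 gf 30.0
t 15.75 move xyz [ 0.003 -0.092 -0.025] turn [ 0.008 -0.003 -0.003] rows>= 0.04572739144578479
```

```bash
python3 -m inch '{"moves":[{"x":0,"y":-0.05,"z":-0.02,"ax":0,"ay":0,"az":0,"jaw":0},{"x":0,"y":-0.09,"z":-0.03,"ax":0,"ay":0,"az":0,"jaw":0},{"x":0,"y":-0.09,"z":-0.03,"ax":0,"ay":0,"az":0,"jaw":0},{"x":0,"y":-0.09,"z":-0.03,"ax":0,"ay":0,"az":0,"jaw":0},{"x":0,"y":-0.09,"z":-0.03,"ax":0,"ay":0,"az":0,"jaw":0},{"x":0,"y":-0.09,"z":-0.03,"ax":0,"ay":0,"az":0,"jaw":0}]}'
python3 - <<'E'
from h import *
where();delta([0.5179,-0.3622,0.2054],toolR(92,0));print(np.abs(observe()['dq']).max())
im,W,L=wcloud('w10')
m=(L[...,0]>-30)&(L[...,0]<8)&(abs(L[...,1]+94)<10)&(L[...,2]>44)&(L[...,2]<70);q=L[m];print('pin',len(q),np.round(np.percentile(q,[2,98],axis=0),1))
m=(W[...,2]>.125)&(W[...,2]<.165)&(abs(W[...,0]-.52)<.03)&(abs(W[...,1]+.363)<.05);q=W[m];print('pad',np.round(q.min(0),4),np.round(q.max(0),4))
E
```

```text
t: 16.5
ee_pos: [0.5174, -0.3635, 0.1866]
orientation: [180.0, 0.0, 91.9]
contact_force: [-0.1, -0.2, -1.6]
gripper_width: 0.0087
grip_force: 30.0
t 16.5 grasp stand mm [-159.1 -179.7  205.6] world [ 0.5174 -0.3635  0.2056] ori [1.7997e+02 1.0000e-02 9.1880e+01] F [-0.1 -0.2 -1.6] w 8.7 gf 30.0
t 16.5 move xyz [0.043 0.018 0.006] turn [ 0.007  0.003 -0.025] rows>= 0.022559762341839543
0.12133902570502517
pin 278 [[-28.8 -97.8  46.6]
 [  6.9 -89.9  51.2]]
pad [ 0.5111 -0.3649  0.1338] [ 0.5245 -0.3295  0.165 ]
```

```bash
python3 -c "
from cell import *
print(job_done())"
```

```text
the job is handed in; nothing more can be done
None
```

I handed the job in at about 16.5 s: the pin is in the saddle with its head on the same side as before, and the pad is held still, tab up, lining facing the lens, about 10 cm away and centred to within an estimated 2 mm. The verdict was not returned.

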